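# Swing a mitre fence to its angle mark and clamp it again

### The job

Set the mitre fence on the saw table for the next cut. Swing its clamp lever by the black knob, anticlockwise seen from above, until the fence is free; turn the fence until its white pointer meets the line on the red clip on the scale; then swing the lever clockwise until the clamp grips firmly, at about 12 N of push on the knob, without straining it, and let go. Do not force the fence while it is clamped, and leave the red clip and the tools and wood around it where they are.

Things in the scene. Friction and masses are not known exactly. Their poses are not given: they have to be found in the camera images.
- gauge_base: grey round protractor plate bolted to the table, 230 mm across, 10 mm thick; origin under its centre, which is the fence's pivot, on the table. Its x axis points roughly away from the robot, its y axis to the left; black scale ticks every degree on the rim at its +y side, the clamp on its -x side
- head: swinging part on the plate: dark slotted arc plate with, across the pivot, an aluminium fence 20 mm thick (its x), from y = -140 to +85 mm, z 17 to 59 mm. Origin as gauge_base, which it turns about. Takes about 4 N at fence_grip to swing when free, and stays where it is left; when clamped it is locked
- head_angle (a joint): angle of the fence, rad, clockwise from above positive; 0 = fence along gauge_base's y axis, square. Stops at -0.3 and 0.85. Must come to mark_angle
- fence_grip (a point): top of the fence near its long right end, midway in its 20 mm thickness, 110 mm from the pivot, 59 mm above the table: a good place to pinch it across and swing it about the pivot
- pointer_tip (a point): tip of the white pointer at the fence's left end, 102 mm from the pivot, 14 mm above the table; turns with the fence
- mark_line (a point): inner end of the white line on the red setting clip on the rim of the scale, 102 mm from the pivot, 14 mm above the table: the angle mark. The clip is 14 mm wide, on the +y side
- mark_angle (a joint): angle at which the red clip stands, on the same scale as head_angle, rad (0.30 to 0.62); not to be moved
- clamp_screw: steel washer, 29 mm across, and screw of the clamp; it goes down as the lever turns clockwise and presses on the slotted plate of the head. Firmly clamped means 85 N or more of press, over 230 N strains it. It does not turn
- lever_angle (a joint): angle of the clamp lever, rad, clockwise from above positive = tightening; 0 = lever points along gauge_base's -x. Stops at -1.0 and 1.7. Surely loose at -0.25 or less. The plate is not flat, so the washer bites at another lever angle (0 to 0.5) for each fence angle: tighten by feel. Stays where it is left up to about 180 N of clamping
- lever_axis (a point): vertical axis of the clamp screw, at the height of the knob's top, 65 mm from the pivot along gauge_base's -x; fixed to the base
- lever_knob (a point): centre of the top of the upright black revolving knob at the end of the clamp lever: 25 mm thick, 50 to 84 mm above the table (sinks 3 mm per rad), 65 mm from lever_axis. Spins freely, so a pinch only pushes. Pushed across the lever it takes about 6 N to turn when loose, then 2 to 3 N more per 50 N of clamping; 12 N is firmly tight, over 15 N strains it
- pencil: red pencil 163 mm long lying by the plate, bystander
- offcut: wood offcut 45 x 85 x 18 mm lying by the plate, bystander
- try_square: try square with wooden stock, 225 x 130 x 18 mm, lying nearer the robot, bystander
- workpiece: wooden strip 20 x 300 x 12 mm waiting at the left, bystander

How it is judged (in metres and radians):
On the way, in this order (a step that is already met when the one before it is completed fails the run):
1. the clamp is loosened: the washer no longer presses on the fence's plate (contact force between clamp_screw and head below 3 N), for 0.2 s.
2. with the clamp loose, the pointer is brought to the red clip's line (within 2 mm) (horizontal distance between pointer_tip and mark_line below 0.002 m and contact force between clamp_screw and head below 20 N), for 0.2 s.
At the end, for the whole second after the job is handed in: the pointer's tip stands within 2 mm of the red clip's line, and the clamp presses on the fence's plate with at least 85 N (horizontal distance between pointer_tip and mark_line below 0.002 m and contact force between clamp_screw and head above 85 N); the robot touches nothing.
It fails at once if the clamp is strained (over 230 N) (contact force between clamp_screw and head above 230 N).
It fails at once if the fence is forced round while clamped (contact force between clamp_screw and head above 20 N and (velocity of joint head_angle above 0.15 rad/s or velocity of joint head_angle below -0.15 rad/s)).
It fails at once if the red clip is shifted by over 2 mm (distance of mark_line from where it was at the start of the episode above 0.002 m).
It fails at once if the pencil, offcut, try square or workpiece is moved by over 20 mm (distance of any of pencil, offcut, try_square, workpiece from where it was at the start of the episode above 0.02 m).
It also fails if it takes over 61 s, if anything falls off the work surface, if the arm or the gripper's body presses on something with over 40 N, if the wrist force passes 120 N, or if a joint passes its speed limit or range.

### The arm

A 6-joint arm with a two-finger parallel gripper is mounted at the origin on the work surface; the furniture and walls round the work are solid. World frame = base frame: x ahead of the robot, y to its left, z up, the work surface at z = 0. Lengths are in m, angles in degrees, forces in N, time in s.
With the tool pointing down it reaches from about 0.325 to 0.9 m from the base axis. Payload 6.1 kg.
Tool frame: the origin (TCP) lies at the very end of the fingers, on their centre line; the grasp point (between the pads) lies 19 mm behind it; z points along the fingers, y is the line along which they close (so a half turn about z gives the same grasp; the last joint's range is limited). The gripper opens to 87 mm and grips with 3 to 60 N. Pads are 19 mm wide; open, the fingers measure 117 mm over their backs; the gripper's body (75 mm by 190 mm) begins 51 mm behind the grasp point.
Start: joints at [-81.194, 12.628, 87.462, -0, 79.91, -7.225], TCP at [0.173, -0.601, 0.223] pointing down, gripper open.
Joint ranges: [-170.65, 170.65], [-52.31, 119.04], [5.05, 147.46], [-71.25, 251.25], [11.57, 151.72], [-153.62, 153.62]. Speed limits (degrees/s): [147.25, 147.25, 172.46, 180, 180, 180].

### API

Orientations are given as a 3x3 rotation matrix whose columns are the frame's x, y, z axes.
In Python, from rig import state, read_camera, camera_model, hand_in gives the robot as it stands.
- The arm moves only by the shell command python3 -m pendant 'ROWS' [FORCE]. ROWS is JSON, a list of rows, each a list of 7 numbers: the shift along the tool's x, y, z in m, then the turn, a rotation vector about the tool's x, y, z in degrees, then the closure, from -1 (fully open) to 1 (shut). A call has 1 to 20 rows; each row shifts and turns the commanded pose from where the row before left it, along the tool's axes as they then stand; what a row does not reach is not made up. A row lasts 1/12 s, in which the tool goes at most 41.7 mm and 7.16 degrees, less where a joint would pass 70% of its speed; a pose out of reach is approached as far as the arm can. A call with a gripper value outside its range is refused whole. The fingers move at their own pace and stop on an object; FORCE is the grip in N (left out, the last holds). Time passes only in rows, so rows that do not move let the fingers close. It gives the time, the measured TCP pose, the force, the opening and the grip force at its end, in the units of the state.
- state(): the state, without advancing time (a new reading comes with each control period).
- read_camera(name): name is "scene" or "top" or "wrist"; returns the picture (420x560x3 uint8, red, green, blue); there is no depth.
- camera_model(name): a dict with "fov_y" (degrees; the focal length in pixels is half the picture's height over the tangent of half this angle, whatever the lens; pixels are square), "cx", "cy" (the principal point, pixels), "cam_to_world" (4x4, takes a point from camera to world coordinates). Camera axes: x right, y up, looking along -z (the intrinsics and any distortion apply to the point x, -y, -z); pixel columns grow to the right and rows downward; lengths in m; the calibration is good to about 2 mm. A picture is of the moment at which its call begins: read the wrist's pose just before it. camera_model takes no time and is no camera call; for the wrist camera it gives the pose at the moment of the call.
- hand_in(): hands the job in; it is judged then, once.
The state is a dict: "clock": time; "joint_pos": joint angles; "joint_vel": joint speeds; "effort": joint torques, N m; "ee_pos": TCP position; "tcp_rot": TCP orientation; "ft_force": force on the tool from outside, world axes, zero at the start; "torque": the same for the moment, N m; "opening": opening from 0.0 (shut) to 1.0 (fully open); "gripper_force": force on a finger pad.
Only numpy, scipy, OpenCV 4.12 (cv2) and the standard library are available. Lean on these libraries where they do the work, as an engineer would, in place of code of your own. Each camera call takes 0.05 s, during which the arm holds its last target. There are 200 camera calls.

## Working session

There is one attempt and no reset: what is moved stays moved. The work goes in short steps, Python scripts to look and compute and a shell command to move; the robot and the scene stay as the last step left them, time stands still between calls to the robot, and variables do not carry over. Pictures are saved under pics/ and viewed, at most 10 in all, crops included, and the job is handed in when it is done.

```bash
mkdir -p pics; ls
python3 - <<'E'
from rig import *
import cv2,numpy as np
s=state();print(s)
for n in("top","scene","wrist"):
    m=camera_model(n);print(n,m)
    cv2.imwrite(f"pics/{n}0.png",read_camera(n)[:,:,::-1])
E
```

```text
pics
{'clock': 0.0, 'joint_pos': array([-8.11926612e+01,  1.26746208e+01,  8.75253284e+01, -4.13100038e-04,
        7.99107021e+01, -7.22666929e+00]), 'joint_vel': array([ 0.02574566, -0.02477472, -0.12068293,  0.11603611,  0.03208098,
       -0.05555208]), 'effort': array([-6.35894885e-04, -4.94607854e+01, -3.87383115e+01,  6.98563945e-02,
        5.73512900e-02, -1.25479000e-04]), 'ee_pos': array([ 0.17251076, -0.60007599,  0.22144801]), 'tcp_rot': array([[ 9.61097606e-01,  2.76208798e-01, -3.02709920e-04],
       [ 2.76208863e-01, -9.61095742e-01,  1.90737075e-03],
       [ 2.35899366e-04, -1.91678062e-03, -9.99998135e-01]]), 'ft_force': array([0.14621958, 0.08436831, 0.19592176]), 'torque': array([-0.00416529,  0.00079751, -0.03230625]), 'gripper_force': 0.0, 'opening': 1.002455937446408}
top {'fov_y': 42.56544139151498, 'cx': 276.0248354638821, 'cy': 210.9631411626346, 'cam_to_world': array([[ 0.00636623,  0.9982128 , -0.05941951,  0.38165723],
       [-0.99995599,  0.0067643 ,  0.00650043,  0.19301138],
       [ 0.00689074,  0.05937551,  0.99821193,  1.33673623],
       [ 0.        ,  0.        ,  0.        ,  1.        ]])}
scene {'fov_y': 47.62682899652527, 'cx': 287.0498149376088, 'cy': 205.3400283454126, 'cam_to_world': array([[-0.84059033,  0.39192768, -0.37389918,  0.11082802],
       [-0.5414652 , -0.58893505,  0.59997579,  0.71002693],
       [ 0.01494479,  0.70678724,  0.7072683 ,  0.71849008],
       [ 0.        ,  0.        ,  0.        ,  1.        ]])}
wrist {'fov_y': 59.31539774886317, 'cx': 284.8899356070612, 'cy': 206.5304133503817, 'cam_to_world': array([[ 2.75952114e-01,  9.27154871e-01,  2.53444817e-01,
         2.42218830e-01],
       [-9.61170918e-01,  2.66445739e-01,  7.18131957e-02,
        -5.79876474e-01],
       [-9.47337174e-04, -2.63420790e-01,  9.64680564e-01,
         3.84359885e-01],
       [ 0.00000000e+00,  0.00000000e+00,  0.00000000e+00,
         1.00000000e+00]])}
```

View pics/top0.png

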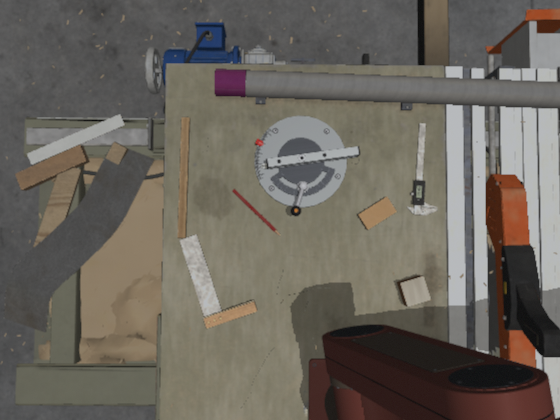

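View pics/scene0.png

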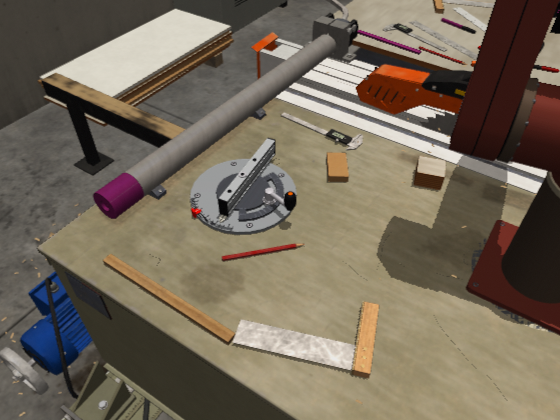

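The top view shows the plate centred near (302,161), the red clip at (260,143), the fence from (267,163) to (358,152), and the knob at (296,211). The pipe runs behind the plate at row ~85. I'll measure and enlarge.

```bash
cat > h.py <<'E'
from rig import *
import cv2,numpy as np
def ray(n,u,v,m=None):
    m=m or camera_model(n);f=210/np.tan(np.radians(m["fov_y"]/2));T=m["cam_to_world"]
    d=T[:3,:3]@np.array([(u-m["cx"])/f,-(v-m["cy"])/f,-1]);return T[:3,3],d
def at(n,u,v,z,m=None):
    o,d=ray(n,u,v,m);return o+d*(z-o[2])/d[2]
def proj(n,P,m=None):
    m=m or camera_model(n);f=210/np.tan(np.radians(m["fov_y"]/2));T=m["cam_to_world"]
    c=T[:3,:3].T@(np.asarray(P)-T[:3,3]);return m["cx"]-f*c[0]/c[2],m["cy"]+f*c[1]/c[2]
def tri(n1,p1,n2,p2):
    o1,d1=ray(n1,*p1);o2,d2=ray(n2,*p2)
    t=np.linalg.lstsq(np.c_[d1,-d2],o2-o1,rcond=None)[0];a=o1+t[0]*d1;b=o2+t[1]*d2
    return (a+b)/2,np.linalg.norm(a-b)
E
python3 - <<'E'
from h import *
t=cv2.imread("pics/top0.png");s=cv2.imread("pics/scene0.png")
a=cv2.resize(t[95:235,230:380],None,fx=5,fy=5,interpolation=cv2.INTER_CUBIC)[:600]
cv2.imwrite("pics/c1.png",np.ascontiguousarray(cv2.resize(t[100:225,235:375],None,fx=4.7,fy=4.7,interpolation=cv2.INTER_CUBIC)))
cv2.imwrite("pics/c2.png",cv2.resize(s[125:245,170:320],None,fx=5,fy=5,interpolation=cv2.INTER_CUBIC))
for n,im in(("top",t),("scene",s)):
    h=cv2.cvtColor(im,cv2.COLOR_BGR2HSV);r=((h[...,0]<6)|(h[...,0]>174))&(h[...,1]>180)&(h[...,2]>120)
    k,l,st,c=cv2.connectedComponentsWithStats(r.astype('u1'))
    for i in range(1,k):
        if st[i,4]>8:print(n,st[i],c[i])
print(at("top",302,161,.01),at("top",296,211,.082),at("top",260,143,.014))
print(tri("top",(296,211),"scene",(290,194)))
print(tri("top",(216,82),"scene",(118,200)), tri("top",(560,92),"scene",(330,45)))
E
```

```text
scene [429  50  32  12  35] [444.54285714  55.65714286]
scene [542  67  17   4  20] [550.75  68.4 ]
scene [191 208  10   6  35] [195.45714286 210.65714286]
scene [222 244  74  15 191] [259.13612565 250.9895288 ]
[0.58518972 0.12074558 0.01      ] [0.45657617 0.13825358 0.082     ] [0.6286992  0.22514908 0.014     ]
(array([0.45823554, 0.13913046, 0.08109462]), np.float64(0.003695243149863715))
(array([0.76089821, 0.32420113, 0.0528965 ]), np.float64(0.022014222165976833)) (array([ 0.74534768, -0.51464783,  0.03978163]), np.float64(0.02296243384910135))
```

View pics/c1.png

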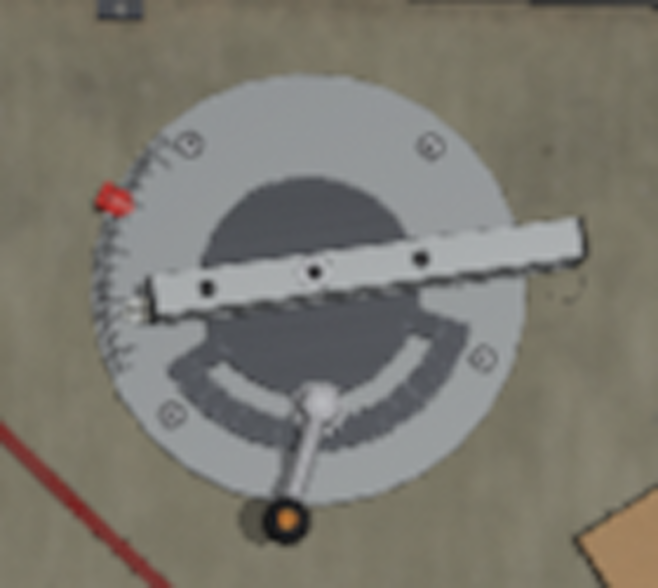

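View pics/c2.png

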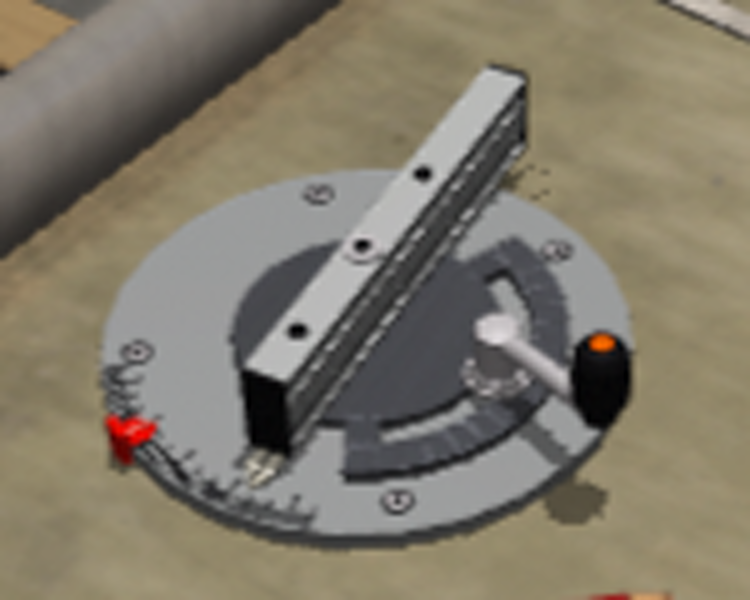

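The crop shows the pivot screw at (302.0,157.7), lever axis (303.1,184.7), knob top (295.9,210.4), clip (259.5,142.5), pointer tip near (262,166) in full-picture pixels. The lever is slightly clockwise of -x and the fence slightly anticlockwise. Next I compute world points and a wrist view above the plate.

Run:
```python
from h import *
p=at("top",302.0,157.7,.059);a=at("top",303.1,184.7,.072);k=at("top",295.9,210.4,.083)
L=at("top",267.5,163.5,.059);R=at("top",358.7,151.0,.059);c=at("top",260.5,143,.014)
print(p,a,k,L,R,c)
print("p-a",np.linalg.norm((p-a)[:2]),"a-k",np.linalg.norm((a-k)[:2]),"LR",np.linalg.norm(L-R),"c",np.linalg.norm((c-p)[:2]))
deg=lambda v:np.degrees(np.arctan2(v[1],v[0]))
print("base x",deg(p-a),"lever in",deg(a-k),"fence y",deg(L-R)-90,"mark",deg(c-p)-90)
s=state();R_=s["tcp_rot"];tgt=np.array([.50,.14,.22]);print("shift tool",R_.T@(tgt-s["ee_pos"]))
```

```text
[0.58561479 0.12344239 0.059     ] [0.51940734 0.12133088 0.072     ] [0.45791564 0.13853616 0.083     ] [0.5710513 0.2057585 0.059    ] [ 0.60278226 -0.01221352  0.059     ] [0.62870868 0.22391131 0.014     ]
p-a 0.06624110921757101 a-k 0.06385335784091327 LR 0.22026949868321677 c 0.10932103319608698
base x 1.8266762378268717 lever in -15.631540897439157 fence y 8.28256976228495 mark -23.215825507793753
shift tool [ 0.51917325 -0.62101547  0.00269366]
```

Checks: pivot–axis 66 mm (65), axis–knob 64 mm (65), fence length 220 mm (225) — consistent. Lever ≈ 0.30 rad, head ≈ -0.11, mark ≈ 0.44. Moving above the knob now.

```bash
python3 -m pendant '[[0.024,-0.0315,0,0,0,0,-1],[0.024,-0.0315,0,0,0,0,-1],[0.024,-0.0315,0,0,0,0,-1],[0.024,-0.0315,0,0,0,0,-1],[0.024,-0.0315,0,0,0,0,-1],[0.024,-0.0315,0,0,0,0,-1],[0.024,-0.0315,0,0,0,0,-1],[0.024,-0.0315,0,0,0,0,-1],[0.024,-0.0315,0,0,0,0,-1],[0.024,-0.0315,0,0,0,0,-1],[0.024,-0.0315,0,0,0,0,-1],[0.024,-0.0315,0,0,0,0,-1],[0.024,-0.0315,0,0,0,0,-1],[0.024,-0.0315,0,0,0,0,-1],[0.024,-0.0315,0,0,0,0,-1],[0.024,-0.0315,0,0,0,0,-1],[0.024,-0.0315,0,0,0,0,-1],[0.024,-0.0315,0,0,0,0,-1],[0.024,-0.0315,0,0,0,0,-1],[0.024,-0.0315,0,0,0,0,-1]]' && python3 -m pendant '[[0,0,0,0,0,-7.1,-1],[0,0,0,0,0,-7.1,-1],[0,0,0,0,0,-7.1,-1],[0,0,0,0,0,-7.1,-1],[0,0,0,0,0,-7.1,-1],[0,0,0,0,0,-7.1,-1],[0,0,0,0,0,-7.1,-1],[0,0,0,0,0,-7.1,-1],[0,0,0,0,0,-7.1,-1],[0,0,0,0,0,-7.1,-1],[0,0,0,0,0,-7.1,-1],[0,0,0,0,0,-7.1,-1],[0,0,0,0,0,-7.1,-1],[0,0,0,0,0,-7.1,-1],[0,0,0,0,0,-7.1,-1],[0,0,0,0,0,-7.1,-1],[0,0,0,0,0,-7.1,-1],[0,0,0,0,0,-7.1,-1],[0,0,0,0,0,-7.1,-1],[0,0,0,0,0,-7.1,-1]]'
python3 - <<'E'
from h import *
s=state();print(s["clock"],s["ee_pos"],s["tcp_rot"],s["joint_pos"],s["ft_force"])
np.save("w1.npy",camera_model("wrist"),allow_pickle=True);cv2.imwrite("pics/w1.png",read_camera("wrist")[:,:,::-1])
E
```

```text
clock: 1.82
ee_pos: [0.46, 0.1396, 0.2224]
tcp_rot: [[0.961, 0.277, 0.0], [0.277, -0.961, -0.0], [0.0, 0.0, -1.0]]
ft_force: [0.7, -0.3, 1.0]
opening: 1.0
gripper_force: 0.0
clock: 3.48
ee_pos: [0.4597, 0.1373, 0.2222]
tcp_rot: [[-0.93, 0.368, -0.001], [0.368, 0.93, -0.0], [0.001, -0.0, -1.0]]
ft_force: [0.9, 0.3, -0.3]
opening: 0.999
gripper_force: 0.0
3.4833 [0.45968966 0.13733372 0.22223401] [[-9.29641286e-01  3.68465399e-01 -5.73635662e-04]
 [ 3.68465483e-01  9.29641429e-01 -4.42440189e-05]
 [ 5.16973086e-04 -2.52496008e-04 -9.99999834e-01]] [ 7.20324555e+00 -7.63491237e+00  1.08440826e+02  1.63498979e-03
  7.92270116e+01 -6.11760505e+01] [ 0.92382797  0.32250688 -0.32049376]
```

View pics/w1.png

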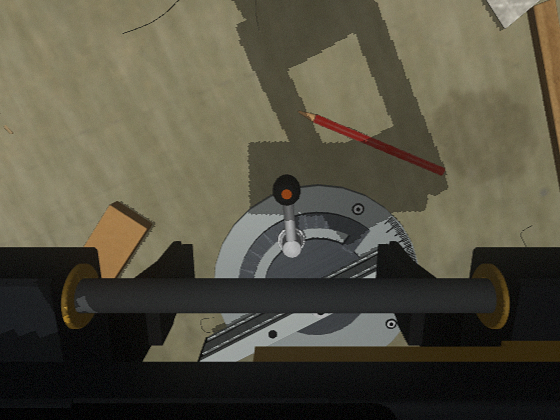

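The wrist view shows the knob's orange top at (287,194) and the lever hub at (291,248), with the gripper covering the far part of the plate.

Run:
```python
from h import *
m=np.load("w1.npy",allow_pickle=True).item();s=state()
im=cv2.imread("pics/w1.png");h=cv2.cvtColor(im,cv2.COLOR_BGR2HSV)
o=(h[...,1]>180)&(h[...,2]>150);o[:170]=0;o[215:]=0;o[:,:270]=0;o[:,305:]=0
print(o.sum());v,u=np.argwhere(o).mean(0);k=at("wrist",u,v,.083,m);a=at("wrist",291,247,.075,m)
print(u,v,k,a,np.linalg.norm((k-a)[:2]),proj("wrist",s["ee_pos"],m))
R=s["tcp_rot"];print("to knob",R.T@(k-s["ee_pos"]))
```

```text
2
290.0 194.0 [0.4614307 0.1418677 0.083    ] [0.509153   0.12422329 0.075     ] 0.050879695212238556 (np.float64(283.5758673391406), np.float64(261.86842461209835))
to knob [-1.22680190e-05  4.91006903e-03  1.39261358e-01]
```

```bash
python3 -m pendant '[[0.001,0.002,0.02,0,0,-5.5,-1],[0,0,0.035,0,0,0,-1],[0,0,0.035,0,0,0,-1],[0,0,0.035,0,0,0,-1],[0,0,0.03,0,0,0,-1],[0,0,0.015,0,0,0,-1],[0,0,0,0,0,0,-1]]' && python3 -m pendant '[[0,0,0,0,0,0,1],[0,0,0,0,0,0,1],[0,0,0,0,0,0,1],[0,0,0,0,0,0,1],[0,0,0,0,0,0,1],[0,0,0,0,0,0,1],[0,0,0,0,0,0,1],[0,0,0,0,0,0,1]]' 20
```

```text
clock: 4.12
ee_pos: [0.4559, 0.139, 0.0482]
tcp_rot: [[-0.958, 0.286, -0.008], [0.286, 0.958, -0.001], [0.008, -0.003, -1.0]]
ft_force: [-0.3, -0.4, -0.4]
opening: 0.996
gripper_force: 0.0
clock: 4.78
ee_pos: [0.4599, 0.1396, 0.0528]
tcp_rot: [[-0.959, 0.284, 0.0], [0.284, 0.959, 0.0], [-0.0, 0.0, -1.0]]
ft_force: [-0.0, -0.9, -0.2]
opening: 0.477
gripper_force: 0.0
```

```bash
python3 -m pendant '[[0,0,0,0,0,0,1],[0,0,0,0,0,0,1],[0,0,0,0,0,0,1],[0,0,0,0,0,0,1],[0,0,0,0,0,0,1],[0,0,0,0,0,0,1]]' 20
```

```text
clock: 5.28
ee_pos: [0.4596, 0.1392, 0.0525]
tcp_rot: [[-0.959, 0.283, -0.001], [0.283, 0.959, -0.001], [0.0, -0.001, -1.0]]
ft_force: [-0.2, -4.2, 1.7]
opening: 0.272
gripper_force: 20.0
```

```bash
python3 -m pendant '[[-0.0001,-0.0034,0,0,0,-3,1],[-0.0001,-0.0034,0,0,0,-3,1],[-0.0001,-0.0034,0,0,0,-3,1],[-0.0001,-0.0034,0,0,0,-3,1],[-0.0001,-0.0034,0,0,0,-3,1],[0,0,0,0,0,0,1]]'
```

```text
clock: 5.78
ee_pos: [0.4569, 0.1245, 0.053]
tcp_rot: [[-1.0, 0.024, -0.001], [0.024, 1.0, 0.004], [0.001, 0.004, -1.0]]
ft_force: [-3.5, 5.7, 5.3]
opening: 0.273
gripper_force: 20.0
```

```bash
python3 -m pendant '[[-0.0001,-0.0034,0,0,0,-3,1],[-0.0001,-0.0034,0,0,0,-3,1],[-0.0001,-0.0034,0,0,0,-3,1],[-0.0001,-0.0034,0,0,0,-3,1],[-0.0001,-0.0034,0,0,0,-3,1],[-0.0001,-0.0034,0,0,0,-3,1],[-0.0001,-0.0034,0,0,0,-3,1],[-0.0001,-0.0034,0,0,0,-3,1],[-0.0001,-0.0034,0,0,0,-3,1],[0,0,0,0,0,0,1],[0,0,0,0,0,0,1]]' && python3 -m pendant '[[0,0,0,0,0,0,-0.2],[0,0,0,0,0,0,-0.2],[0,0,0,0,0,0,-0.2],[0,0,0,0,0,0,-0.2],[0,0,0,0,0,0,-0.2]]'
```

```text
clock: 6.7
ee_pos: [0.4615, 0.0944, 0.0534]
tcp_rot: [[-0.902, -0.431, -0.005], [-0.431, 0.902, 0.002], [0.004, 0.004, -1.0]]
ft_force: [-14.3, 2.5, 18.3]
opening: 0.272
gripper_force: 20.0
clock: 7.12
ee_pos: [0.4637, 0.0932, 0.0524]
tcp_rot: [[-0.902, -0.431, 0.0], [-0.431, 0.902, -0.0], [-0.0, -0.0, -1.0]]
ft_force: [0.6, -0.7, 0.2]
opening: 0.549
gripper_force: 0.0
```

Lever is at about -0.38 rad: loose. Circle fit of knob positions gives lever axis (0.5215, 0.1194), pivot ≈ (0.586, 0.1225). Going over the fence grip.

```bash
python3 -m pendant '[[0,0,-0.03,0,0,0,-0.3],[0,0,-0.035,0,0,0,-0.3],[0,0,-0.03,0,0,6.7,-0.3],[0,0,0,0,0,6.7,-0.3],[0,0,0,0,0,6.7,-0.3],[0,0,0,0,0,6.7,-0.3],[0,0,0,0,0,6.7,-0.3],[0,0,0,0,0,6.7,-0.3],[0,0,0,0,0,6.7,-0.3],[0,0,0,0,0,6.7,-0.3],[0,0,0,0,0,6.7,-0.3],[0,0,0,0,0,6.7,-0.3],[0,0,0,0,0,6.7,-0.3],[0,0,0,0,0,6.7,-0.3],[0,0,0,0,0,6.7,-0.3],[0,0,0,0,0,6.7,-0.3],[0,0,0,0,0,6.7,-0.3],[0,0,0,0,0,6.7,-0.3]]' && python3 -m pendant '[[-0.025,0.031,0,0,0,0,-0.3],[-0.025,0.031,0,0,0,0,-0.3],[-0.025,0.031,0,0,0,0,-0.3],[-0.025,0.031,0,0,0,0,-0.3],[0,0,0,0,0,0,-0.3],[0,0,0,0,0,0,-0.3]]'
python3 - <<'E'
from h import *
s=state();print(s["ee_pos"],s["tcp_rot"],s["joint_pos"])
np.save("w2.npy",camera_model("wrist"),allow_pickle=True)
w=read_camera("wrist")[:,:,::-1];t=read_camera("top")[:,:,::-1]
cv2.imwrite("pics/w2.png",w);cv2.imwrite("pics/t2.png",t)
v=np.zeros((600,560,3),'u1');v[:420]=w
c=cv2.resize(t[110:220,240:380],None,fx=1.6,fy=1.6);v[424:424+c.shape[0],:c.shape[1]]=c
cv2.imwrite("pics/v2.png",v)
E
```

```text
clock: 8.62
ee_pos: [0.4636, 0.0931, 0.1473]
tcp_rot: [[-0.139, 0.99, -0.0], [0.99, 0.139, 0.0], [0.0, -0.0, -1.0]]
ft_force: [0.6, -0.4, -0.5]
opening: 0.652
gripper_force: 0.0
clock: 9.12
ee_pos: [0.6014, 0.0109, 0.146]
tcp_rot: [[-0.143, 0.99, -0.002], [0.99, 0.143, 0.0], [0.001, -0.002, -1.0]]
ft_force: [-0.7, -0.1, -0.5]
opening: 0.65
gripper_force: 0.0
[0.60142769 0.0108747  0.14601885] [[-1.42606383e-01  9.89777372e-01 -2.04274385e-03]
 [ 9.89779326e-01  1.42607209e-01  2.64013103e-04]
 [ 5.52624195e-04 -1.98421567e-03 -9.99997879e-01]] [-6.47335080e+00  1.32213462e+01  9.52364941e+01  1.93330950e-03
  7.16601596e+01 -1.46726883e+01]
```

View pics/v2.png

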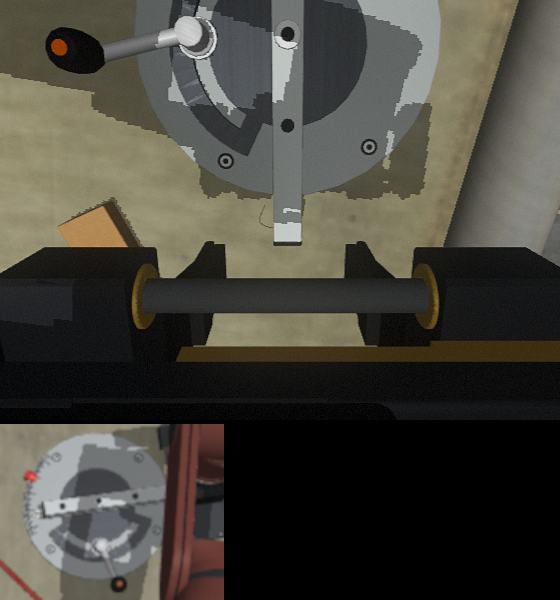

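The wrist view shows the fence vertical in the picture, pivot screw at (287.5,34), its end at (287.5,241), centred between the fingertips (center ≈ 285). Checking positions.

Run:
```python
from h import *
m=np.load("w2.npy",allow_pickle=True).item();s=state();R=s["tcp_rot"]
p=at("wrist",287.5,34,.059,m);e=at("wrist",287.5,240,.059,m);h=at("wrist",287.5,125.5,.059,m)
print(p,e,h,np.linalg.norm(p-e)); g=p+(e-p)/np.linalg.norm(e-p)*.11
print(g,R.T@(g-s["ee_pos"]))
```

```text
[0.58691522 0.12553677 0.059     ] [ 0.60658692 -0.00942124  0.059     ] [0.59495127 0.07040533 0.059     ] 0.1363841643436332
[0.60278134 0.01668703 0.059     ] [0.00370494 0.00366288 0.08778625]
```

```bash
python3 -m pendant '[[0.003,0.0025,0.03,0,0,0,-0.3],[0,0,0.035,0,0,0,-0.3],[0,0,0.03,0,0,0,-0.3],[0,0,0.015,0,0,0,-0.3],[0,0,0,0,0,0,0],[0,0,0,0,0,0,1],[0,0,0,0,0,0,1],[0,0,0,0,0,0,1],[0,0,0,0,0,0,1],[0,0,0,0,0,0,1],[0,0,0,0,0,0,1],[0,0,0,0,0,0,1],[0,0,0,0,0,0,1]]' 10
```

```text
clock: 10.3
ee_pos: [0.6031, 0.0154, 0.0387]
tcp_rot: [[-0.145, 0.989, 0.0], [0.989, 0.145, -0.0], [-0.0, 0.0, -1.0]]
ft_force: [-3.2, 0.2, 5.6]
opening: 0.229
gripper_force: 10.0
```

```bash
python3 -m pendant '[[0.0002,-0.0067,0,0,0,3.5,1],[0.0002,-0.0067,0,0,0,3.5,1],[0.0002,-0.0067,0,0,0,3.5,1],[0.0002,-0.0067,0,0,0,3.5,1],[0.0002,-0.0067,0,0,0,3.5,1],[0.0002,-0.0067,0,0,0,3.5,1],[0.0002,-0.0067,0,0,0,3.5,1],[0.0002,-0.0067,0,0,0,3.5,1],[0,0,0,0,0,0,1],[0,0,0,0,0,0,1]]'
python3 - <<'E'
from h import *
s=state();R=s["tcp_rot"];print("yaw",np.degrees(np.arctan2(R[1,0],R[0,0])))
p=np.array([.5864,.1233]);print("grip yaw",np.degrees(np.arctan2(*(p-s["ee_pos"][:2])[::-1])))
t=np.mean([read_camera("top").astype(float) for _ in range(4)],0).astype('u1')[:,:,::-1];sc=np.mean([read_camera("scene").astype(float) for _ in range(4)],0).astype('u1')[:,:,::-1]
cv2.imwrite("pics/t3.png",t);cv2.imwrite("pics/s3.png",sc)
z=lambda i,k:cv2.resize(i,None,fx=k,fy=k,interpolation=cv2.INTER_CUBIC)
cv2.imwrite("pics/v3.png",np.hstack([z(t[125:175,240:280],9)[:450],z(sc[190:240,180:224],9)]))
E
```

```text
clock: 11.13
ee_pos: [0.55, 0.0205, 0.0385]
tcp_rot: [[0.336, 0.942, 0.0], [0.942, -0.336, -0.001], [-0.0, 0.0, -1.0]]
ft_force: [-4.4, -1.3, 8.0]
opening: 0.228
gripper_force: 10.0
yaw 70.35815437269561
grip yaw 70.50916338482807
```

View pics/v3.png

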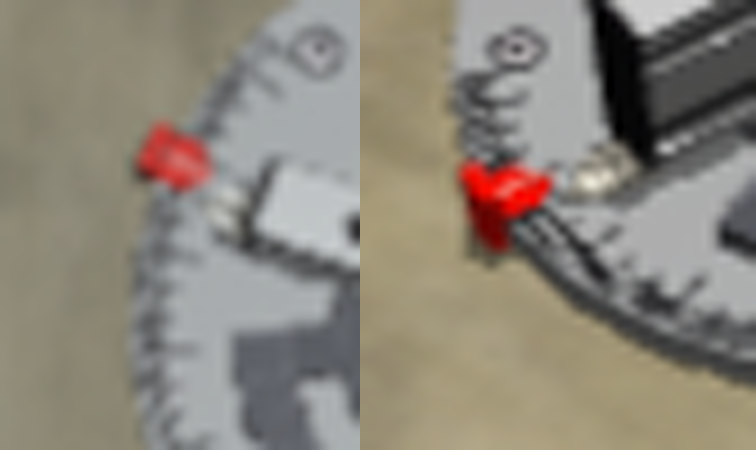

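Left panel (top view): clip centre ≈ (175,158), pointer's white tip ≈ (213,200) in panel pixels; a few degrees remain. Comparing with projections.

Run:
```python
from h import *
p=np.array([.5864,.1233])
def P(y,r,z=.014): y=np.radians(y);return [p[0]+r*np.cos(y),p[1]+r*np.sin(y),z]
for y in(70.4,68,67,66,65,64):
    q=proj("top",P(y,.102));q2=proj("scene",P(y,.102));c=proj("top",P(y,.115,.016));c2=proj("scene",P(y,.115,.016))
    f=lambda a,u,v,o:(round((a[0]-u+.5)*9+o),round((a[1]-v+.5)*9))
    print(y,"tip",f(q,240,125,0),f(q2,180,190,360),"r115",f(c,240,125,0),f(c2,180,190,360))
for n,f in(("top","t3"),("scene","s3")):
    im=cv2.imread(f"pics/{f}.png");b,g,r=[im[...,i].astype(float) for i in range(3)]
    w=np.clip(r-np.maximum(b,g)-60,0,None);u0,v0=(250,130) if n=="top" else(185,200)
    w=w[v0:v0+25,u0:u0+25];yy,xx=np.mgrid[:25,:25];u=(w*xx).sum()/w.sum()+u0;v=(w*yy).sum()/w.sum()+v0
    q=at(n,u,v,.015);d=q[:2]-p;print(n,u,v,q,np.degrees(np.arctan2(d[1],d[0])),np.linalg.norm(d))
```

```text
70.4 tip (205, 196) (573, 183) r115 (161, 178) (522, 201)
68 tip (211, 181) (564, 172) r115 (167, 162) (512, 188)
67 tip (213, 176) (560, 167) r115 (170, 156) (508, 183)
66 tip (216, 170) (556, 163) r115 (173, 149) (504, 178)
65 tip (219, 164) (553, 158) r115 (176, 142) (500, 173)
64 tip (222, 158) (550, 153) r115 (179, 136) (497, 167)
top 258.7732115677321 142.11922881785895 [0.63068884 0.22817756 0.015     ] 67.10611012270266 0.11384552754981173
scene 195.54488754488756 210.7994707994708 [0.63096609 0.23098659 0.015     ] 67.51778491451141 0.11654415101881987
```

```bash
python3 -m pendant '[[0,-0.0031,0,0,0,1.6,1],[0,-0.0031,0,0,0,1.6,1],[0,0,0,0,0,0,1],[0,0,0,0,0,0,1],[0,0,0,0,0,0,1],[0,0,0,0,0,0,1]]' && python3 -m pendant '[[0,0,0,0,0,0,0],[0,0,0,0,0,0,0],[0,0,0,0,0,0,0],[0,0,0,0,0,0,0],[0,0,-0.03,0,0,0,0],[0,0,-0.032,0,0,0,0],[0.038,0,0,0,0,0,0],[0.04,0,0,0,0,0,0],[0.04,0,0,0,0,0,0],[0.04,0,0,0,0,0,0],[0,0,0,0,0,0,0],[0,0,0,0,0,0,0],[0,0,0,0,0,0,0]]'
python3 - <<'E'
from h import *
s=state();R=s["tcp_rot"];print(s["ee_pos"],"yaw",np.degrees(np.arctan2(R[1,0],R[0,0])))
np.save("w4.npy",camera_model("wrist"),allow_pickle=True)
w=np.mean([read_camera("wrist").astype(float) for _ in range(4)],0).astype('u1')[:,:,::-1];cv2.imwrite("pics/w4.png",w)
v,u=map(int,np.argwhere((w[...,2].astype(int)-w[...,1]>90)&(w[...,2].astype(int)-w[...,0]>90)).mean(0));print(u,v)
u0,v0=max(u-50,0),max(v-30,0);print(u0,v0)
cv2.imwrite("pics/v4.png",cv2.resize(w[v0:v0+85,u0:u0+110],None,fx=7,fy=7,interpolation=cv2.INTER_CUBIC))
E
```

```text
clock: 12.03
ee_pos: [0.5449, 0.0225, 0.0385]
tcp_rot: [[0.387, 0.922, 0.001], [0.922, -0.387, -0.001], [-0.0, 0.001, -1.0]]
ft_force: [-1.1, -2.8, 6.7]
opening: 0.23
gripper_force: 10.0
clock: 13.12
ee_pos: [0.6048, 0.1685, 0.0987]
tcp_rot: [[0.388, 0.922, -0.002], [0.922, -0.388, -0.001], [-0.001, -0.001, -1.0]]
ft_force: [0.2, -1.8, 0.2]
opening: 0.501
gripper_force: 0.0
[0.60484948 0.16846905 0.09874495] yaw 67.19597127733155
286 116
236 86
```

View pics/v4.png

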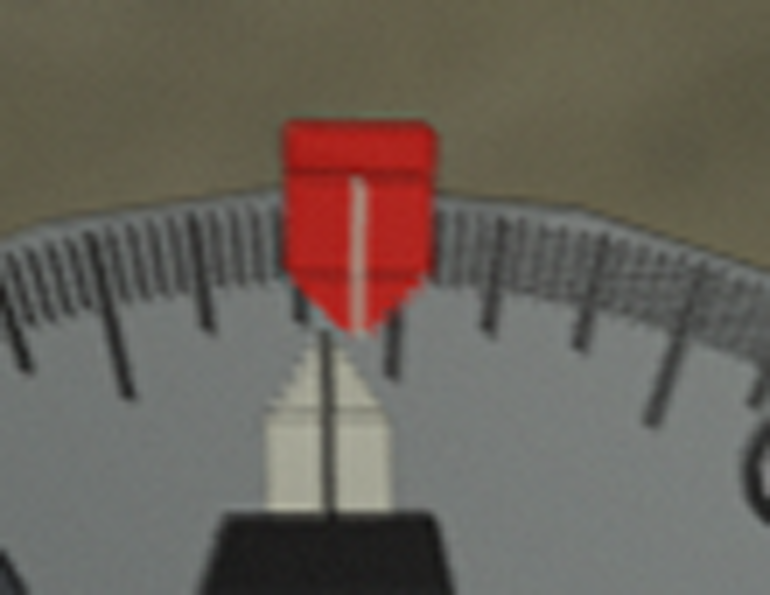

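The tip is at panel (323,333) and the clip line's inner end at (359,333). With the 14 mm clip spanning 150 px, that is 3.4 mm, so 1.9° more clockwise. I'll regrip and add it.

```bash
python3 -m pendant '[[-0.04,0,0,0,0,0,0],[-0.04,0,0,0,0,0,0],[-0.04,0,0,0,0,0,0],[-0.038,0,0,0,0,0,0],[0,0,0,0,0,0,0],[0,0,0.03,0,0,0,0],[0,0,0.032,0,0,0,0],[0,0,0,0,0,0,0.5],[0,0,0,0,0,0,1],[0,0,0,0,0,0,1],[0,0,0,0,0,0,1],[0,0,0,0,0,0,1],[0,0,0,0,0,0,1],[0,0,0,0,0,0,1],[0,0,0,0,0,0,1]]' && python3 -m pendant '[[0,-0.0012,0,0,0,0.6,1],[0,-0.0012,0,0,0,0.6,1],[0,-0.0013,0,0,0,0.7,1],[0,0,0,0,0,0,1],[0,0,0,0,0,0,1],[0,0,0,0,0,0,1]]' && python3 -m pendant '[[0,0,0,0,0,0,0],[0,0,0,0,0,0,0],[0,0,0,0,0,0,0],[0,0,0,0,0,0,0],[0,0,-0.03,0,0,0,0],[0,0,-0.032,0,0,0,0],[0.038,0,0,0,0,0,0],[0.04,0,0,0,0,0,0],[0.04,0,0,0,0,0,0],[0.04,0,0,0,0,0,0],[0,0,0,0,0,0,0],[0,0,0,0,0,0,0],[0,0,0,0,0,0,0]]'
python3 - <<'E'
from h import *
s=state();print(s["ee_pos"],s["joint_pos"])
w=np.mean([read_camera("wrist").astype(float) for _ in range(4)],0).astype('u1')[:,:,::-1];cv2.imwrite("pics/w5.png",w)
cv2.imwrite("pics/v5.png",cv2.resize(w[86:171,236:346],None,fx=7,fy=7,interpolation=cv2.INTER_CUBIC))
E
```

```text
clock: 14.57
ee_pos: [0.5456, 0.023, 0.0396]
tcp_rot: [[0.388, 0.922, 0.003], [0.922, -0.388, -0.0], [0.001, 0.003, -1.0]]
ft_force: [-3.1, -0.6, 8.1]
opening: 0.229
gripper_force: 10.0
clock: 15.07
ee_pos: [0.5428, 0.0241, 0.0396]
tcp_rot: [[0.419, 0.908, 0.004], [0.908, -0.419, -0.001], [0.001, 0.004, -1.0]]
ft_force: [0.8, -0.9, 7.6]
opening: 0.228
gripper_force: 10.1
clock: 16.15
ee_pos: [0.6061, 0.1677, 0.0986]
tcp_rot: [[0.418, 0.908, -0.002], [0.908, -0.418, -0.001], [-0.001, -0.001, -1.0]]
ft_force: [-0.6, -0.4, -0.1]
opening: 0.504
gripper_force: 0.0
[0.60614929 0.16773885 0.09864684] [ 8.30364450e+00  1.96493203e+01  9.27819242e+01 -2.87737541e-02
  6.76777062e+01  3.30340749e+01]
```

View pics/v5.png

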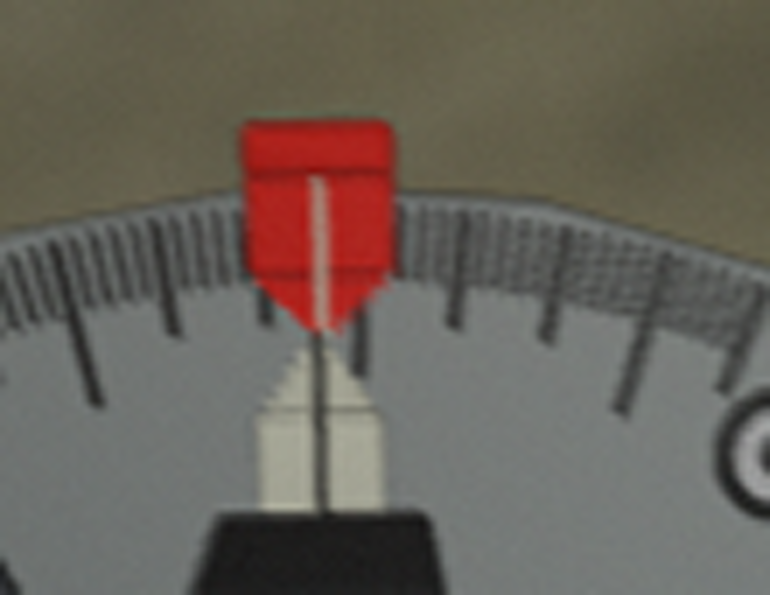

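The pointer tip (318,335) now meets the line (322,333), within about 0.4 mm. Back to the knob to tighten.

```bash
python3 -m pendant '[[0,0,-0.025,0,0,-6.95,-0.2],[0,0,-0.025,0,0,-6.95,-0.2],[0,0,0,0,0,-6.95,-0.2],[0,0,0,0,0,-6.95,-0.2],[0,0,0,0,0,-6.95,-0.2],[0,0,0,0,0,-6.95,-0.2],[0,0,0,0,0,-6.95,-0.2],[0,0,0,0,0,-6.95,-0.2],[0,0,0,0,0,-6.95,-0.2],[0,0,0,0,0,-6.95,-0.2],[0,0,0,0,0,-6.95,-0.2],[0,0,0,0,0,-6.95,-0.2],[0,0,0,0,0,-6.95,-0.2],[0,0,0,0,0,-6.95,-0.2],[0,0,0,0,0,-6.95,-0.2],[0,0,0,0,0,-6.95,-0.2],[0,0,0,0,0,-6.95,-0.2],[0,0,0,0,0,-6.95,-0.2],[0,0,0,0,0,-6.95,-0.2],[0,0,0,0,0,-6.95,-0.2]]' && python3 -m pendant '[[0.0405,-0.0023,0,0,0,0,-0.2],[0.0405,-0.0023,0,0,0,0,-0.2],[0.0405,-0.0023,0,0,0,0,-0.2],[0.0405,-0.0023,0,0,0,0,-0.2],[0,0,0,0,0,0,-0.2],[0,0,0,0,0,0,-0.2],[0,0,0,0,0,0,-0.2]]'
python3 - <<'E'
from h import *
s=state();m=camera_model("wrist");w=read_camera("wrist");R=s["tcp_rot"];cv2.imwrite("pics/w6.png",w[:,:,::-1])
h=cv2.cvtColor(w,cv2.COLOR_RGB2HSV);o=(h[...,1]>170)&(h[...,2]>110)&(h[...,0]>6)&(h[...,0]<16)
k,l,st,c=cv2.connectedComponentsWithStats(o.astype('u1'))
for i in range(1,k):
    if st[i,4]>15:
        q=at("wrist",*c[i],.085,m);print(st[i],c[i],q,"tool",R.T@(q-s["ee_pos"]))
E
```

```text
clock: 18.02
ee_pos: [0.6069, 0.1667, 0.1498]
tcp_rot: [[-0.91, -0.414, 0.0], [-0.414, 0.91, -0.0], [-0.0, -0.0, -1.0]]
ft_force: [-0.1, 0.5, 0.2]
opening: 0.603
gripper_force: 0.0
clock: 18.6
ee_pos: [0.4638, 0.0924, 0.1505]
tcp_rot: [[-0.913, -0.409, 0.003], [-0.409, 0.913, 0.0], [-0.003, -0.001, -1.0]]
ft_force: [1.1, 0.0, 0.4]
opening: 0.595
gripper_force: 0.0
[285 214  13  12 132] [291.07575758 219.56060606] [0.46206538 0.09614617 0.085     ] tool [0.00022323 0.00423674 0.06553055]
```

```bash
python3 -m pendant '[[0,0.003,0.03,0,0,0,-0.2],[0,0,0.035,0,0,0,-0.2],[0,0,0.033,0,0,0,-0.2],[0,0,0,0,0,0,0.4],[0,0,0,0,0,0,1],[0,0,0,0,0,0,1],[0,0,0,0,0,0,1],[0,0,0,0,0,0,1],[0,0,0,0,0,0,1],[0,0,0,0,0,0,1],[0,0,0,0,0,0,1],[0,0,0,0,0,0,1]]' 20
```

```text
clock: 19.65
ee_pos: [0.4631, 0.0961, 0.0532]
tcp_rot: [[-0.912, -0.41, 0.003], [-0.41, 0.912, 0.001], [-0.003, -0.001, -1.0]]
ft_force: [-0.2, 2.5, 6.6]
opening: 0.268
gripper_force: 20.0
```

```bash
cat > f.py <<'E'
from h import *
s=state();a=np.array([.5215,.1194]);v=s["ee_pos"][:2]-a;r=np.linalg.norm(v);u=v/r;t=np.array([u[1],-u[0]])
F=s["ft_force"];print("lever",round(np.radians(1.8)-np.arctan2(-v[1],-v[0]),3),"r",round(r,4),"push",round(-F[:2]@t,1),"radial",round(F[:2]@u,1),"fz",round(F[2],1),"toolyaw-lever",round(np.degrees(np.arctan2(np.cross(u,s["tcp_rot"][:2,0]),u@s["tcp_rot"][:2,0])),1))
E
python3 -m pendant '[[-0.0001,0.0034,0,0,0,3,1],[-0.0001,0.0034,0,0,0,3,1],[-0.0001,0.0034,0,0,0,3,1],[-0.0001,0.0034,0,0,0,3,1],[-0.0001,0.0034,0,0,0,3,1],[-0.0001,0.0034,0,0,0,3,1],[-0.0001,0.0034,0,0,0,3,1],[0,0,0,0,0,0,1]]'; python3 -W ignore f.py
python3 -m pendant '[[-0.0001,0.0034,0,0,0,3,1],[0,0,0,0,0,0,1],[0,0,0,0,0,0,1]]';python3 -W ignore f.py
```

```text
clock: 20.32
ee_pos: [0.4587, 0.1173, 0.0527]
tcp_rot: [[-0.999, -0.054, 0.006], [-0.054, 0.999, -0.003], [-0.005, -0.003, -1.0]]
ft_force: [4.8, -6.3, -2.0]
opening: 0.271
gripper_force: 20.0
lever -0.002 r 0.0628 push 6.4 radial -4.6 fz -2.0 toolyaw-lever 1.2
clock: 20.57
ee_pos: [0.4586, 0.1205, 0.0525]
tcp_rot: [[-1.0, -0.004, 0.005], [-0.004, 1.0, -0.003], [-0.005, -0.003, -1.0]]
ft_force: [6.4, -7.0, -2.5]
opening: 0.273
gripper_force: 20.0
lever 0.048 r 0.0629 push 6.9 radial -6.5 fz -2.5 toolyaw-lever 1.2
```

```bash
for i in 1; do python3 -m pendant '[[-0.0010,0.0023,0,0,0,2,1],[0,0.0022,0,0,0,2,1],[0,0,0,0,0,0,1]]'>/dev/null; python3 -W ignore f.py; python3 -m pendant '[[0,0.0023,0,0,0,2,1],[0,0.0022,0,0,0,2,1],[0,0,0,0,0,0,1]]'>/dev/null; python3 -W ignore f.py; python3 -m pendant '[[0,0.0023,0,0,0,2,1],[0,0,0,0,0,0,1]]'>/dev/null; python3 -W ignore f.py; done
```

```text
lever 0.118 r 0.0629 push 7.8 radial -4.3 fz -1.1 toolyaw-lever 1.1
lever 0.187 r 0.063 push 7.5 radial -6.1 fz -2.0 toolyaw-lever 1.1
lever 0.222 r 0.063 push 7.4 radial -6.8 fz -3.6 toolyaw-lever 1.1
```

```bash
python3 -m pendant '[[-0.0010,0.0022,0,0,0,2,1],[0,0,0,0,0,0,1]]'>/dev/null; python3 -W ignore f.py; python3 -m pendant '[[-0.0005,0.0022,0,0,0,2,1],[0,0,0,0,0,0,1]]'>/dev/null; python3 -W ignore f.py;python3 -m pendant '[[0,0.0022,0,0,0,2,1],[0,0,0,0,0,0,1]]'>/dev/null; python3 -W ignore f.py
```

```text
lever 0.256 r 0.0629 push 7.5 radial -4.6 fz -2.5 toolyaw-lever 1.0
lever 0.29 r 0.0629 push 8.1 radial -2.7 fz 0.3 toolyaw-lever 1.0
lever 0.323 r 0.0629 push 7.9 radial -4.4 fz -1.3 toolyaw-lever 0.9
```

```bash
python3 -m pendant '[[-0.0002,0.0022,0,0,0,2,1],[0,0,0,0,0,0,1]]'>/dev/null; python3 -W ignore f.py; python3 -m pendant '[[-0.0002,0.0022,0,0,0,2,1],[0,0,0,0,0,0,1]]'>/dev/null; python3 -W ignore f.py;python3 -m pendant '[[-0.0002,0.0022,0,0,0,2,1],[0,0,0,0,0,0,1]]'>/dev/null; python3 -W ignore f.py
```

```text
lever 0.356 r 0.0629 push 8.1 radial -3.4 fz -1.3 toolyaw-lever 0.8
lever 0.388 r 0.063 push 7.9 radial -4.7 fz -1.5 toolyaw-lever 0.6
lever 0.42 r 0.063 push 7.8 radial -3.9 fz -0.8 toolyaw-lever 0.4
```

```bash
python3 -m pendant '[[-0.0002,0.0022,0,0,0,2,1],[0,0,0,0,0,0,1]]'>/dev/null; python3 -W ignore f.py; python3 -m pendant '[[-0.0002,0.0022,0,0,0,2,1],[0,0,0,0,0,0,1]]'>/dev/null; python3 -W ignore f.py;python3 -m pendant '[[-0.0002,0.0022,0,0,0,2,1],[0,0,0,0,0,0,1]]'>/dev/null; python3 -W ignore f.py
```

```text
lever 0.452 r 0.063 push 8.9 radial -5.5 fz -0.9 toolyaw-lever 0.3
lever 0.484 r 0.0631 push 9.2 radial -4.2 fz -0.3 toolyaw-lever 0.1
lever 0.515 r 0.0631 push 10.4 radial -3.5 fz -0.6 toolyaw-lever -0.1
```

```bash
python3 -m pendant '[[-0.0002,0.0022,0,0,0,2,1],[0,0,0,0,0,0,1]]'>/dev/null; python3 -W ignore f.py; python3 -m pendant '[[0,0,0,0,0,0,1]]'>/dev/null; python3 -W ignore f.py; python3 -m pendant '[[-0.0002,0.0022,0,0,0,2,1],[0,0,0,0,0,0,1]]'>/dev/null; python3 -W ignore f.py; python3 -m pendant '[[0,0,0,0,0,0,1]]'>/dev/null; python3 -W ignore f.py
```

```text
lever 0.546 r 0.0631 push 10.7 radial -3.9 fz 0.5 toolyaw-lever -0.3
lever 0.546 r 0.0631 push 10.3 radial -3.0 fz 0.5 toolyaw-lever -0.2
lever 0.577 r 0.0631 push 11.1 radial -3.6 fz -0.0 toolyaw-lever -0.5
lever 0.577 r 0.0632 push 11.6 radial -3.8 fz 0.2 toolyaw-lever -0.5
```

```bash
python3 -m pendant '[[-0.0002,0.0022,0,0,0,2,1],[0,0,0,0,0,0,1]]'>/dev/null; python3 -W ignore f.py; python3 -m pendant '[[0,0,0,0,0,0,1]]'>/dev/null; python3 -W ignore f.py; python3 -m pendant '[[-0.0002,0.0022,0,0,0,2,1],[0,0,0,0,0,0,1]]'>/dev/null; python3 -W ignore f.py; python3 -m pendant '[[0,0,0,0,0,0,1]]'>/dev/null; python3 -W ignore f.py
```

```text
lever 0.608 r 0.0632 push 12.8 radial -3.9 fz 0.9 toolyaw-lever -0.8
lever 0.608 r 0.0632 push 10.7 radial -2.7 fz 1.6 toolyaw-lever -0.7
lever 0.639 r 0.0632 push 12.4 radial -3.1 fz 2.8 toolyaw-lever -1.0
lever 0.639 r 0.0632 push 12.1 radial -3.3 fz 1.6 toolyaw-lever -0.9
```

```bash
python3 -m pendant '[[-0.0001,0.0017,0,0,0,1.5,1],[0,0,0,0,0,0,1]]'>/dev/null; python3 -W ignore f.py; python3 -m pendant '[[0,0,0,0,0,0,1]]'>/dev/null; python3 -W ignore f.py; python3 -m pendant '[[-0.0001,0.0017,0,0,0,1.5,1],[0,0,0,0,0,0,1]]'>/dev/null; python3 -W ignore f.py; python3 -m pendant '[[0,0,0,0,0,0,1]]'>/dev/null; python3 -W ignore f.py
```

```text
lever 0.662 r 0.0633 push 12.7 radial -3.4 fz 1.1 toolyaw-lever -1.2
lever 0.662 r 0.0633 push 13.5 radial -2.9 fz 2.2 toolyaw-lever -1.1
lever 0.685 r 0.0633 push 13.0 radial -3.8 fz 1.5 toolyaw-lever -1.4
lever 0.685 r 0.0633 push 13.7 radial -3.9 fz 2.9 toolyaw-lever -1.3
```

Push is ≈13 N (baseline when loose ≈7.5 on the same reading) with a clear, steady rise after the bite at ≈0.43 rad, so it is firm without strain. Releasing, lifting and checking.

```bash
python3 -m pendant '[[0,0,0,0,0,0,0.2],[0,0,0,0,0,0,0],[0,0,0,0,0,0,0],[0,0,0,0,0,0,0],[0,0,0,0,0,0,-0.2],[0,0,0,0,0,0,-0.2],[0,0,-0.02,0,0,0,-0.2],[0,0,-0.04,0,0,0,-0.2],[0,0,-0.04,0,0,0,-0.2],[0,0,0,0,0,0,-0.2]]' && python3 -m pendant '[[0,0,0,0,0,6.9,-0.2],[0,0,0,0,0,6.9,-0.2],[0,0,0,0,0,6.9,-0.2],[0,0,0,0,0,6.9,-0.2],[0,0,0,0,0,6.9,-0.2],[0,0,0,0,0,6.9,-0.2],[0,0,0,0,0,6.9,-0.2],[0,0,0,0,0,6.9,-0.2],[0,0,0,0,0,6.9,-0.2],[0,0,0,0,0,6.9,-0.2],[0,0,0,0,0,6.9,-0.2],[0.0164,0.0295,0,0,0,0,-0.2],[0.0164,0.0295,0,0,0,0,-0.2],[0.0164,0.0295,0,0,0,0,-0.2],[0.0164,0.0295,0,0,0,0,-0.2],[0,0,0,0,0,0,-0.2],[0,0,0,0,0,0,-0.2],[0,0,0,0,0,0,-0.2]]'
python3 - <<'E'
from h import *
w=np.mean([read_camera("wrist").astype(float) for _ in range(4)],0).astype('u1')[:,:,::-1];cv2.imwrite("pics/w7.png",w)
v,u=map(int,np.median(np.argwhere((w[...,2].astype(int)-w[...,1]>90)&(w[...,2].astype(int)-w[...,0]>90)),axis=0));print(u,v)
u0,v0=max(u-50,0),max(v-25,0)
cv2.imwrite("pics/v7.png",np.vstack([cv2.resize(w[v0:v0+60,u0:u0+100],None,fx=6,fy=6,interpolation=cv2.INTER_CUBIC),cv2.resize(read_camera("top")[110:220,200:400,::-1],(400,220))[:, :400] if 0 else np.zeros((1,600,3),'u1')]))
E
```

```text
clock: 25.07
ee_pos: [0.4792, 0.1624, 0.1602]
tcp_rot: [[-0.78, 0.626, 0.014], [0.626, 0.78, 0.002], [-0.009, 0.01, -1.0]]
ft_force: [1.7, 0.6, 0.4]
opening: 0.599
gripper_force: 0.0
clock: 26.57
ee_pos: [0.6078, 0.1717, 0.1508]
tcp_rot: [[0.417, 0.909, -0.001], [0.909, -0.417, -0.0], [-0.001, -0.001, -1.0]]
ft_force: [-0.6, 1.0, -0.1]
opening: 0.601
gripper_force: 0.0
282 120
```

View pics/v7.png

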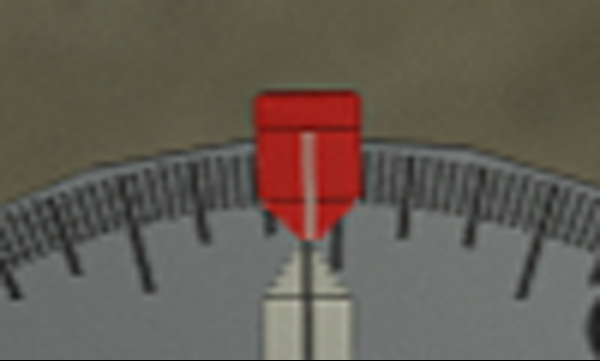

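The pointer tip (307,243) still meets the clip line (310,240), within about 0.5 mm, and the gripper is clear of everything. Handing in.

```bash
python3 -c "
from rig import hand_in;print(hand_in())"
```

```text
the job is handed in; nothing more can be done
None
```

The job is handed in: I loosened the clamp, turned the fence until its pointer met the red clip's line (about 0.5 mm off), retightened the lever to about 13 N by the wrist force reading, and lifted the gripper clear; the clamp's press was judged from that push, not measured directly.

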